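# Push the valve plate into the corner of the clamp fixture

## Robot

A 7-joint arm with a two-finger parallel gripper is mounted at the origin on the work surface. World frame = base frame: x ahead of the robot, y to its left, z up, the work surface at z = 0. Lengths are in m, angles in rad, forces in N, time in s.
With the tool pointing down it reaches from about 0.4 to 0.75 m from the base axis. Payload 19.5 kg.
Tool frame: the origin (TCP) lies at the very end of the fingers, on their centre line; the grasp point (between the pads) lies 19 mm behind it; z points along the fingers, y is the direction in which the jaws open and shut (so a half turn about z gives the same grasp; the last joint's range is limited). The gripper opens to 85 mm and grips with 20 to 120 N. Pads are 22 mm wide; open, the fingers measure 114 mm over their backs; the gripper's body (76 mm by 85 mm) begins 54 mm behind the grasp point. The pads swing forward as they close: fully open they stand 13 mm farther back than shut.
Start: joints at [-1.269, 0.707, -0.028, 1.485, 0.022, 0.951, -0.075], TCP at [0.194, 0.541, 0.231] pointing down, gripper open.
Joint ranges: [-2.71, 2.71], [-0.32, 2.16], [-1.57, 1.52], [0, 2.45], [-1.46, 4.6], [0, 2.02], [-2.83, 2.83]. Speed limits (rad/s): [1.89, 1.89, 2.57, 2.57, 3.01, 3.01, 3.01].

## Interface

Orientations are given as a unit quaternion [x, y, z, w].
In Python, from plant import arm gives the robot as it stands. The module is installed in compiled form; this text tells all that it offers.
- The arm moves only by the tool play_rows, never from a script. Its arguments are lists of equal length, an entry for each row: "xyz": the shift along the tool's x, y, z in mm, a list of three; "angular": the turn, a rotation vector about the tool's x, y, z in rad, a list of three. In form: {"xyz": [[x, y, z], ...], "angular": [[rx, ry, rz], ...]}. A call has 1 to 10 rows; each row is the pose to reach, as a shift and turn from the pose commanded when the call began, along the tool's axes at that moment; what a row does not reach only later rows make up. A row lasts 1/10 s, in which the tool goes at most 50 mm and 8.59 degrees, less where a joint would pass 70% of its speed; a pose out of reach is approached as far as the arm can. A call with a gripper value outside its range is refused whole. "gripper" is the finger opening in mm, from 0 to 85.4, set as the call begins (left out, the last holds). The fingers move at their own pace and stop on an object; "force" is the grip in N (left out, the last holds). Time passes only in rows, so rows that repeat a pose let the fingers close. It gives the time, the measured TCP pose, the force and the opening at its end, in the units of the state.
- arm.observe(): the state, without advancing time (a new reading comes with each control period).
- arm.capture(name): name is "scene" or "side" or "wrist"; returns the picture (384x512x3 uint8, blue, green, red); there is no depth.
- arm.get_calibration(name): a dict with "fov_y" (degrees; the focal length in pixels is half the picture's height over the tangent of half this angle, whatever the lens; pixels are square), "cx", "cy" (the principal point, pixels), "R" (3x3) and "t" (3): a world point X has camera coordinates R X + t. Camera axes: x right, y down, z forward; pixel columns grow to the right and rows downward; lengths in m; the calibration is good to about 2 mm. A picture is of the moment at which its call begins: read the wrist's pose just before it. get_calibration takes no time and is no camera call; for the wrist camera it gives the pose at the moment of the call.
- arm.sign_off(): hands the job in, once; it reports no verdict.
Trained networks look in the newest picture that a camera, given by its name, has taken for a name from the list of things; names that differ only in an ending like _2 or _b are one class to them, and where a whole thing is asked for, a point or a joint stands for the part that bears it (a point fixed in the world has none). Each returns a list of dicts, best first, with "conf" (0 to 1); they miss things now and then, are a little off and sometimes report something else, mostly with a low value. They report only what shows in the picture. A call takes as long as a camera call. They do not tell look-alikes from the thing itself.
- arm.look_for(camera, name): "xy" ([column, row] as shares, 0 to 1, of the picture: columns of its width, rows of its height, amid what is visible of it).
- arm.cut_out(camera, name): "pixels" (384x512 bool, what is visible of it) and "xy" ([column, row] as shares, 0 to 1, of the picture: columns of its width, rows of its height, amid what is visible of it).
The state is a dict: "t": time; "joints": joint angles; "joint_velocities": joint speeds; "joint_torque": joint torques, N m; "tcp_pos": TCP position; "ee_rot": TCP orientation; "contact_force": force on the tool from outside, world axes, zero at the start; "torque": the same for the moment, N m; "gripper_width": opening from 0.0 (shut) to 1.0 (fully open).
Only numpy, scipy, OpenCV 4.12 (cv2) and the standard library are available. Lean on these libraries where they do the work, as an engineer would, in place of code of your own. Each camera call takes 0.05 s, during which the arm holds its last target. There are 200 camera calls.

## Task

Push the angle valve along the bench top by its square base plate until the plate sits squarely in the corner of the clamp fixture, flat against both the long back stop and the short end stop, with the side outlet pointing over the back stop. Only push on the base plate: do not lift or tip it, and do not touch the stainless valve body that stands on it. Leave the seat insert, the spring housing and the hex key case where they are, and finish with the gripper clear.

Things in the scene. Friction and masses are not known exactly. Their poses are not given: they have to be found in the camera images.
- valve_plate: Loose square aluminium base plate, 90 x 90 x 22 mm thick, flat on the bench, valve body fixed on top; 0.5 to 0.95 kg together, up to about 10 N to slide. Origin: centre of its underside. x: the way the valve's side outlet points; z up. Starts a few centimetres clear of both stops, turned at most 20 degrees from the fixture's axes.
- valve_body: Stainless valve body fixed on the plate's centre, not to be touched: open-topped cylinder 52 mm in diameter (60 mm at its foot), 22 to 58 mm above the bench; its side outlet points along x, 43 mm above the bench, 25 mm in diameter, ending 60 mm from the centre, and passes over the back stop. Origin: centre of its underside, 22 mm above the plate's. Axes as the plate's.
- valve_outlet (a point): Centre of the end face of the valve body's side outlet: 60 mm along x and 43 mm above the plate's origin. Axes as the plate's.
- fixture: Dark steel fixture bolted to the bench. Origin: on the bench top, at the inner corner where its two stops meet. Long back stop: working face in the plane x = 0, from y = -236 to +18 mm, 18 mm thick towards +x. Short end stop: working face in the plane y = 0, from x = -75 to 0 mm, 18 mm thick towards +y. Both 22 mm high. z up.
- nest (a point): Point on the bench top where the centre of the seated plate's underside belongs: x = -45 mm, y = -45 mm from the fixture's origin. Axes as the fixture's, and the seated plate's axes lie along them.
- clamp (a point): Middle of the foot of the fixture's toggle clamp, fixed, beyond the end stop (at x = -40, y = 55 mm in the fixture's frame, on the bench top). The clamp takes up y = 18 to 175 mm; its open arm stands up to 130 mm high, nowhere nearer the stop face than y = 35 mm; red handle. Leave it open.
- seat_insert: Loose grey PEEK seat insert, a ring 32 mm in outer diameter, 16 mm bore, 14 mm high, about 20 g, on the bench; leave it alone. Origin: centre of its underside.
- spring_housing: Loose small brass spring housing, an upright cup 30 mm in diameter with a 38 mm collar, 36 mm high, 120 g, beyond the back stop; leave it alone. Origin: centre of its underside.
- hex_case: Loose silver hex key set case, 60 (x) x 110 (y) x 18 mm, 300 g, flat on the bench to the right of the plate; leave it alone. Origin: centre of its underside.
There are look-alikes about, which are no part of the job. What is meant by the valve_plate is not green or yellow, and is the smaller of those in its own colour.

How it is judged:
By the outcome, as a careful person would: the job done as asked, in the order asked, and still so for the second after the job is handed in, with the robot touching nothing.
It also fails if it takes over 50 s, if anything falls off the work surface, if the arm or the gripper's body presses on something with over 40 N, if the wrist force passes 120 N, or if a joint passes its speed limit or range.

## Working session

There is one attempt and no reset: what is moved stays moved. The work goes in short steps, Python scripts to look and compute and a tool call to move; the robot and the scene stay as the last step left them, time stands still between calls to the robot, and variables do not carry over. Pictures are saved under pics/ and viewed, about 8 in all and at most 12, crops included, and the job is handed in when it is done.

Besides the shell and the picture viewer there is one more tool, called after "Call:" as name(argument=value, ...) on one line, values as JSON. play_rows: Moves the arm, as the interface text tells. Its arguments: {"type":"object","properties":{"xyz":{"type":"array"},"angular":{"type":"array"},"gripper":{"type":"number"},"force":{"type":"number"}},"required":["xyz","angular"]}

```bash
mkdir -p pics
python3 - <<'E'
from plant import arm
import cv2,numpy as np
s=arm.observe();print({k:np.round(v,3).tolist() for k,v in s.items()})
a=arm.capture("scene");b=arm.capture("side")
for n in("scene","side"):
    c=arm.get_calibration(n);print(n,{k:np.round(v,4).tolist() for k,v in c.items()})
    for m in("valve_plate","valve_body","fixture","seat_insert","spring_housing","hex_case","clamp"):
        print(m,[(round(d["conf"],2),np.round(np.array(d["xy"])*[512,384]).tolist()) for d in arm.look_for(n,m)])
cv2.imwrite("pics/scene0.png",a);cv2.imwrite("pics/side0.png",b)
cv2.imwrite("pics/s0.png",cv2.resize(a,(800,600)));cv2.imwrite("pics/d0.png",cv2.resize(b,(800,600)))
E
```

```text
{'t': 0.0, 'joints': [-1.269, 0.707, -0.028, 1.485, 0.022, 0.951, -0.075], 'joint_velocities': [0.0, -0.0, -0.0, 0.001, -0.002, -0.001, 0.001], 'joint_torque': [-0.0, -88.323, 1.235, -23.618, 0.017, 0.006, 0.0], 'tcp_pos': [0.194, 0.541, 0.231], 'ee_rot': [0.171, 0.985, -0.001, -0.0], 'contact_force': [-1.129, 1.197, -0.647], 'torque': [0.046, -0.02, 0.017], 'gripper_width': 1.001}
scene {'fov_y': 43.8829, 'cx': 248.369, 'cy': 186.3026, 'R': [[-0.6713, 0.7411, -0.0106], [0.6253, 0.5586, -0.545], [-0.398, -0.3725, -0.8384]], 't': [0.3668, -0.3627, 1.3466]}
valve_plate [(0.96, [245.0, 112.0]), (0.75, [385.0, 253.0]), (0.64, [299.0, 161.0])]
valve_body [(0.94, [303.0, 157.0]), (0.88, [390.0, 247.0]), (0.73, [215.0, 190.0])]
fixture [(0.58, [263.0, 245.0])]
seat_insert [(0.49, [315.0, 223.0])]
spring_housing [(0.8, [225.0, 271.0])]
hex_case [(0.7, [134.0, 139.0]), (0.51, [311.0, 221.0])]
clamp [(0.93, [261.0, 246.0])]
side {'fov_y': 55.0465, 'cx': 258.1722, 'cy': 192.5888, 'R': [[-0.9191, -0.394, 0.0019], [-0.2802, 0.6503, -0.7061], [0.277, -0.6496, -0.7081]], 't': [0.5676, 0.1793, 0.8003]}
valve_plate [(0.75, [349.0, 175.0]), (0.7, [317.0, 229.0]), (0.68, [240.0, 326.0]), (0.57, [255.0, 187.0])]
valve_body [(0.96, [256.0, 180.0]), (0.94, [238.0, 316.0]), (0.74, [352.0, 169.0]), (0.59, [319.0, 229.0])]
fixture [(0.59, [216.0, 225.0])]
seat_insert []
spring_housing [(0.46, [189.0, 207.0])]
hex_case [(0.77, [285.0, 129.0])]
clamp [(0.97, [215.0, 224.0])]
```

View pics/s0.png

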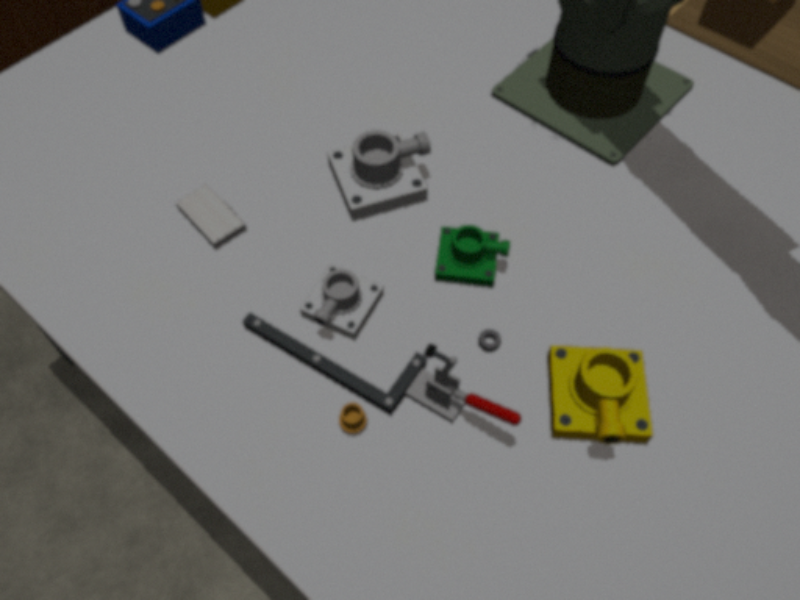

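View pics/d0.png

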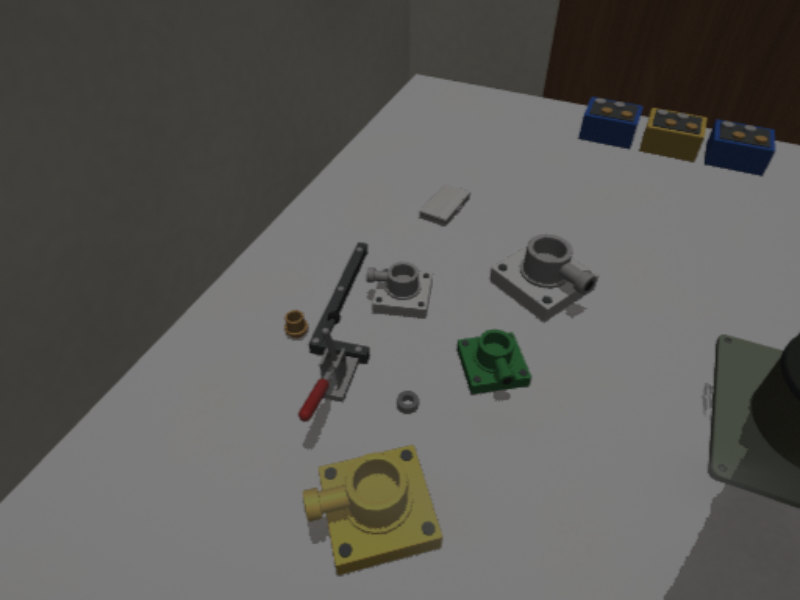

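The scene view shows four plate-and-valve candidates, in 800x600 pixels: large silver (377,170), small silver (342,298), green (468,255) and yellow (600,392). The small silver one fits, because it isn't green or yellow and is the smaller of the two silver ones. It also lies beside the fixture, whose inner corner is at about (390,395).

```bash
cat > h.py <<'E'
import numpy as np,cv2
def cal(c):
    f=192/np.tan(np.radians(c["fov_y"])/2);return f,c["cx"],c["cy"],np.array(c["R"]),np.array(c["t"])
def unproj(c,uv,z=0.):
    f,cx,cy,R,t=cal(c);d=R.T@np.array([(uv[0]-cx)/f,(uv[1]-cy)/f,1]);o=-R.T@t
    return o+d*(z-o[2])/d[2]
def proj(c,X):
    f,cx,cy,R,t=cal(c);p=np.atleast_2d(X)@R.T+t
    return p[:,:2]/p[:,2:]*f+[cx,cy]
E
python3 - <<'E'
from plant import arm
from h import *
a=cv2.imread("pics/scene0.png");b=cv2.imread("pics/side0.png")
A=cv2.resize(a[155:285,150:300],None,fx=4,fy=4,interpolation=2)
cv2.imwrite("pics/crop.png",A)
c=arm.get_calibration("scene");d=arm.get_calibration("side")
k=.64
for n,u,z in[("plate ctr",(342,298),.03),("long stop end",(249,320),.022),("corner outer",(391,406),.022),("short end",(422,360),.022),("ring",(489,340),.01),("housing",(352,418),.02),("case",(212,215),.018)]:
    print(n,unproj(c,np.array(u)*k,z).round(3))
for n,u,z in[("plate ctr",(402,285),.03),("long stop end",(362,248),.022),("corner outer",(316,345),.022),("short end",(368,353),.022),("ring",(408,402),.01),("housing",(295,323),.02),("case",(446,203),.018)]:
    print(n,unproj(d,np.array(u)*k,z).round(3))
E
```

```text
plate ctr [ 0.632 -0.011  0.03 ]
long stop end [ 0.745 -0.089  0.022]
corner outer [0.708 0.152 0.022]
short end [0.628 0.138 0.022]
ring [0.536 0.184 0.01 ]
housing [0.754 0.124 0.02 ]
case [ 0.653 -0.279  0.018]
plate ctr [ 0.626 -0.014  0.03 ]
long stop end [ 0.735 -0.083  0.022]
corner outer [0.698 0.152 0.022]
short end [0.618 0.135 0.022]
ring [0.531 0.185 0.01 ]
housing [0.752 0.124 0.02 ]
case [ 0.645 -0.278  0.018]
```

View pics/crop.png

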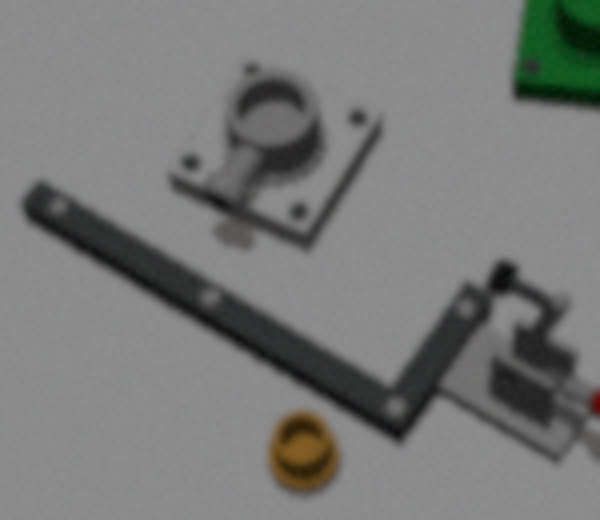

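The crop confirms it: a small silver plate at (275,155), with its outlet pointing at the back stop. The stops, the clamp and the brass housing are all in view. Next I'll move over it.

Call:
play_rows(xyz=[[-34, -21, 0], [-68, -42, 0], [-102, -63, 0], [-136, -84, 0], [-170, -105, 0], [-204, -126, 0], [-238, -147, 0], [-272, -168, 0], [-306, -189, 0], [-340, -210, 0]], angular=[[0, 0, 0.1], [0, 0, 0.2], [0, 0, 0.3], [0, 0, 0.4], [0, 0, 0.5], [0, 0, 0.6], [0, 0, 0.7], [0, 0, 0.8], [0, 0, 0.9], [0, 0, 1.0]], gripper=45)

```text
t: 1.8
tcp_pos: [0.444, 0.2277, 0.2314]
ee_rot: [0.624, 0.781, 0.0, 0.0]
contact_force: [0.5, 1.0, 0.2]
gripper_width: 0.526
```

Run:
```python
from plant import arm
from h import *
s=arm.observe();print(s["t"],s["tcp_pos"],s["ee_rot"],s["joints"])
c=arm.get_calibration("wrist");print(c,proj(c,[[.63,-.012,.02],[.69,.13,.02],[.74,-.09,.02]]))
print("cam",-np.array(c["R"]).T@c["t"])
from scipy.spatial.transform import Rotation as Ro
R=Ro.from_quat(s["ee_rot"]).as_matrix()
print((R.T@(np.array([.60,-.0,.25])-s["tcp_pos"])*1000).round())
```

```text
1.8 [0.44398146 0.22767631 0.23143756] [6.24047117e-01 7.81386700e-01 1.42099603e-04 2.84709164e-05] [-0.65503908  0.60496304  0.20669251  1.76036927 -0.1646826   0.79281159
 -0.14519336]
{'fov_y': 63.80522955784495, 'cx': 257.3137130516338, 'cy': 197.96952001999753, 'R': array([[ 9.75065260e-01,  2.21918007e-01,  3.69579114e-04],
       [ 2.12633318e-01, -9.34744209e-01,  2.84675844e-01],
       [ 6.35201580e-02, -2.77498941e-01, -9.58623767e-01]]), 't': array([-0.48304136,  0.08254872,  0.41315608])} [[348.00520022 362.58854729]
 [425.14936742 285.06369706]
 [401.97037285 416.21567619]]
cam [0.42720051 0.29900789 0.37274013]
[-257.  102.  -19.]
```

Call:
play_rows(xyz=[[-35, 24, -3], [-70, 48, -6], [-105, 72, -10], [-140, 96, -13], [-175, 120, -16], [-205, 144, -19], [-205, 144, -19], [-205, 144, -19]], angular=[[0, 0, 0.0], [0, 0, 0.02], [0, 0, 0.04], [0, 0, 0.06], [0, 0, 0.08], [0, 0, 0.08], [0, 0, 0.08], [0, 0, 0.08]])

```text
t: 2.6
tcp_pos: [0.6295, 0.0614, 0.2498]
ee_rot: [0.654, 0.757, -0.0, -0.0]
contact_force: [-0.1, 0.8, 0.3]
gripper_width: 0.527
```

Run:
```python
from plant import arm
from h import *
s=arm.observe();print(s["t"],s["tcp_pos"],s["ee_rot"])
c=arm.get_calibration("wrist");a=arm.capture("wrist")
import pickle;pickle.dump(c,open("w1.pkl","wb"));cv2.imwrite("pics/w1.png",a)
cv2.imwrite("pics/w1b.png",cv2.resize(a,(800,600),interpolation=2))
```

```text
2.6 [0.62953437 0.0613558  0.24984455] [ 6.53592900e-01  7.56846226e-01 -1.82883584e-04 -2.79661846e-04]
```

View pics/w1b.png

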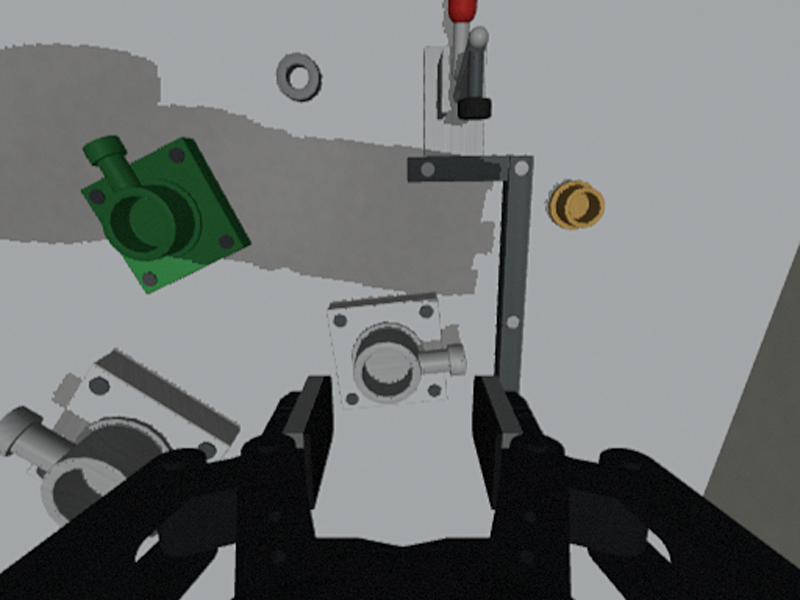

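Run:
```python
from h import *
import pickle
c=pickle.load(open("w1.pkl","rb"))
U=lambda p,z=.022:unproj(c,np.array(p)*.64,z)[:2]
for n,p in dict(TL=(328,308),TR=(437,299),BR=(446,401),BL=(343,409),oc=(533,156),ob=(520,390),ic=(508,182),el=(408,182),eo=(408,158)).items(): print(n,U(p).round(4))
P=np.array([U(p) for p in[(328,308),(437,299),(446,401),(343,409)]])
print("ctr",P.mean(0),[np.linalg.norm(P[i]-P[(i+1)%4]).round(4) for i in range(4)])
e=P[1]-P[0]+P[2]-P[3];print("plate yaw",np.degrees(np.arctan2(e[1],e[0])))
d=U((533,156))-U((520,390));print("fix yaw long",np.degrees(np.arctan2(-d[0],d[1])))
d=U((508,182))-U((408,182));print("short",np.degrees(np.arctan2(d[1],d[0])))
for n,p,z in[("ring",(299,77),.014),("housing",(577,203),.036)]:print(n,U(p,z))
```

```text
TL [0.5755 0.0177]
TR [0.6604 0.0378]
BR [ 0.6829 -0.0494]
BL [ 0.5974 -0.0697]
oc [0.7116 0.1547]
ob [ 0.7426 -0.0302]
ic [0.6974 0.1341]
el [0.6241 0.1232]
eo [0.6216 0.14  ]
ctr [ 0.62905125 -0.01590936] [np.float64(0.0872), np.float64(0.09), np.float64(0.0878), np.float64(0.0901)]
plate yaw 13.341955080574062
fix yaw long 9.509749099536016
short 8.418975810812801
ring [0.53639553 0.18332527]
housing [0.74669957 0.12699368]
```

The wrist view shows the plate at about (390,355), turned about 4° from the fixture. The inner corner is at (508,182), the ring at (299,77) and the housing at (577,203). In the fixture frame the plate centre is at about (-91,-137) mm. I'll start by pushing along +y.

Call:
play_rows(xyz=[[-40, -3, 0], [-80, -5, 0], [-120, -8, 20], [-162, -11, 50], [-162, -11, 95], [-162, -11, 140], [-162, -11, 185], [-162, -11, 220], [-162, -11, 235], [-162, -11, 235]], angular=[[0, 0, -0.01], [0, 0, -0.014], [0, 0, -0.014], [0, 0, -0.014], [0, 0, -0.014], [0, 0, -0.014], [0, 0, -0.014], [0, 0, -0.014], [0, 0, -0.014], [0, 0, -0.014]], gripper=45)

```text
t: 3.65
tcp_pos: [0.6417, -0.0993, 0.0144]
ee_rot: [0.648, 0.762, -0.001, -0.001]
contact_force: [0.3, -0.6, -0.1]
gripper_width: 0.528
```

```bash
cat >> h.py <<'E'
from scipy.spatial.transform import Rotation as Ro
O=np.array([.697,.134]);Y=np.radians(9.2);F=np.array([[np.cos(Y),np.sin(Y)],[-np.sin(Y),np.cos(Y)]])
def fx(p): return F@(np.array(p)[:2]-O)
E
python3 - <<'E'
from plant import arm
from h import *
s=arm.observe();R=Ro.from_quat(s["ee_rot"]).as_matrix()
print(s["t"],s["tcp_pos"],fx(s["tcp_pos"]),np.degrees(np.arctan2(R[1,0],R[0,0])),R[:,2],s["contact_force"],s["joints"])
c=arm.get_calibration("wrist");a=arm.capture("wrist")
cv2.imwrite("pics/w2.png",cv2.resize(a,(800,600),interpolation=2))
import pickle;pickle.dump(c,open("w2.pkl","wb"))
E
```

```text
3.65 [ 0.64166651 -0.09929565  0.01438546] [-0.09192128 -0.22144781] 99.27596607504054 [-2.19905504e-03  4.09610326e-04 -9.99997498e-01] [ 0.33270111 -0.60099556 -0.1330696 ] [ 0.05107408  1.10976886  0.12295666  1.3522308  -0.17322761  0.69226167
  0.40203477]
```

View pics/w2.png

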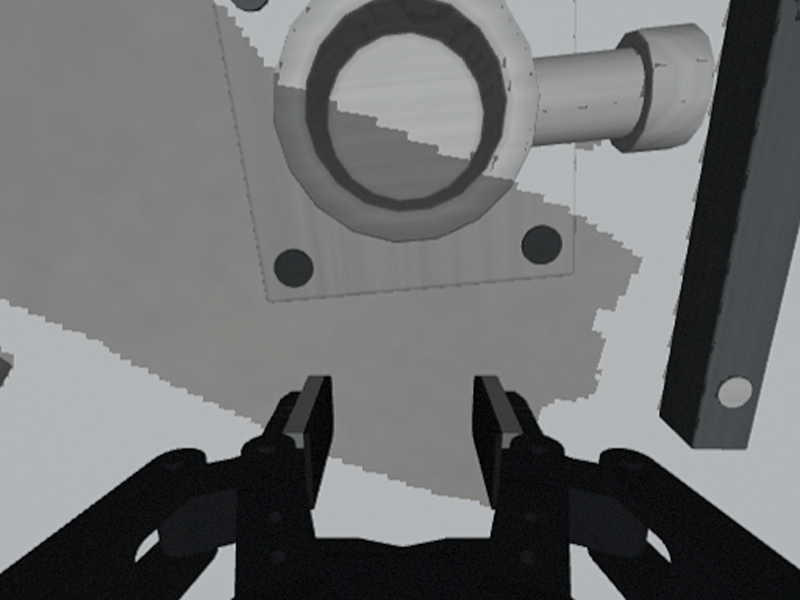

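The view shows the plate's near edge running from (269,301) to (574,272), with the open fingers square in front of it. Next I lower the tool and push.

Call:
play_rows(xyz=[[0, 0, 5], [0, 0, 9], [0, 0, 10], [8, 0, 10], [16, 0, 10], [22, 0, 10], [28, 0, 10], [34, 0, 10], [40, 0, 10], [46, 0, 10]], angular=[[0, 0, 0], [0, 0, 0], [0, 0, 0], [0, 0, 0], [0, 0, 0], [0, 0, 0], [0, 0, 0], [0, 0, 0], [0, 0, 0], [0, 0, 0]])

```text
t: 4.7
tcp_pos: [0.6351, -0.0548, 0.0055]
ee_rot: [0.648, 0.762, -0.0, 0.0]
contact_force: [0.8, -4.2, 1.8]
gripper_width: 0.53
```

Call:
play_rows(xyz=[[8, 0, 0], [16, 0, 0], [24, 0, 0], [32, 0, 0], [40, 0, 0], [48, 0, 0], [54, 0, 0], [60, 0, 0], [64, 0, 0], [64, 0, 0]], angular=[[0, 0, 0], [0, 0, 0], [0, 0, 0], [0, 0, 0], [0, 0, 0], [0, 0, 0], [0, 0, 0], [0, 0, 0], [0, 0, 0], [0, 0, 0]])

```text
t: 5.7
tcp_pos: [0.6247, 0.0094, 0.0053]
ee_rot: [0.648, 0.762, 0.0, -0.0]
contact_force: [-0.3, 0.7, 0.6]
gripper_width: 0.523
```

Run:
```python
from plant import arm
from h import *
s=arm.observe();R=Ro.from_quat(s["ee_rot"]).as_matrix()
print(s["t"],s["tcp_pos"],fx(s["tcp_pos"]),np.degrees(np.arctan2(R[1,0],R[0,0])),s["contact_force"])
c=arm.get_calibration("wrist");a=arm.capture("wrist")
cv2.imwrite("pics/w3.png",cv2.resize(a,(800,600),interpolation=2))
import pickle;pickle.dump(c,open("w3.pkl","wb"))
```

```text
5.7 [0.62465256 0.00935953 0.00529355] [-0.09134445 -0.11147013] 99.26060576033001 [-0.27664106  0.71821335  0.61293738]
```

View pics/w3.png

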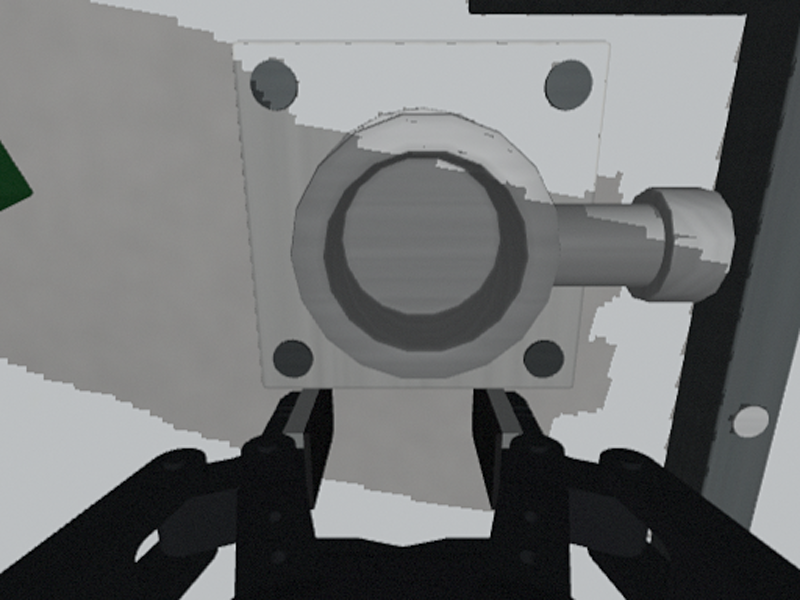

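Run:
```python
from h import *
import pickle
c=pickle.load(open("w3.pkl","rb"))
for n,p,z in[("NL",(263,387),.022),("NR",(573,387),.022),("FL",(234,41),.022),("FR",(609,43),.022),("stopbotL",(470,13),0),("stopbotR",(745,15),0),("backbot hi",(745,15),0),("backbot lo",(668,460),0),("FRbot?",(609,43),0)]:
    print(n,(fx(unproj(c,np.array(p)*.64,z))*1000).round(1))
```

```text
NL [-131.3  -98.2]
NR [-43.5 -98.1]
FL [-131.   -10.5]
FR [-44.1 -10.8]
stopbotL [-73.9   1.2]
stopbotR [0.  0.9]
backbot hi [0.  0.9]
backbot lo [   1.2 -136.5]
FRbot? [-35.7  -5.9]
```

Run:
```python
from h import *
import pickle
c=pickle.load(open("w1.pkl","rb"))
for n,p,z in[("green R",(250,243),.022),("green top",(190,138),.022),("green valve R",(200,222),.05),("ring",(299,77),.0)]:
    print(n,(fx(unproj(c,np.array(p)*.64,z))*1000).round(1))
```

```text
green R [-195.4  -42.6]
green top [-230.9   33.9]
green valve R [-220.   -23.3]
ring [-153.4   76.7]
```

Call:
play_rows(xyz=[[2, 0, 0], [4, 0, 0], [6, 0, 0], [7, 0, 0], [7, 0, 0], [-8, 0, 0], [-20, 0, 0], [-22, 0, -30], [-22, 0, -70], [-22, 0, -115]], angular=[[0, 0, 0], [0, 0, 0], [0, 0, 0], [0, 0, 0], [0, 0, 0], [0, 0, 0], [0, 0, 0], [0, 0, 0], [0, 0, 0], [0, 0, 0]])

```text
t: 6.75
tcp_pos: [0.6279, -0.0149, 0.1212]
ee_rot: [0.648, 0.761, -0.001, -0.0]
contact_force: [0.3, -0.2, 0.8]
gripper_width: 0.526
```

Call:
play_rows(xyz=[[9, -7, 0], [18, -14, 0], [27, -21, 0], [36, -28, 0], [45, -35, 0], [54, -42, 0], [63, -49, 0], [72, -55, 0], [80, -60, 0], [86, -64, 0]], angular=[[0, 0, 0.14], [0, 0, 0.28], [0, 0, 0.42], [0, 0, 0.56], [0, 0, 0.7], [0, 0, 0.84], [0, 0, 0.98], [0, 0, 1.12], [0, 0, 1.26], [0, 0, 1.4]])

```text
t: 7.75
tcp_pos: [0.5513, 0.0607, 0.1205]
ee_rot: [0.987, 0.162, 0.0, -0.0]
contact_force: [0.5, -0.1, -0.1]
gripper_width: 0.528
```

Call:
play_rows(xyz=[[0, 0, 0], [0, 0, 0], [0, 0, 0]], angular=[[0, 0, 0.1], [0, 0, 0.1708], [0, 0, 0.1708]])

```text
t: 8.05
tcp_pos: [0.5516, 0.0604, 0.1203]
ee_rot: [0.997, 0.079, -0.0, 0.0]
contact_force: [0.6, -0.4, 0.8]
gripper_width: 0.529
```

Run:
```python
from plant import arm
from h import *
s=arm.observe();R=Ro.from_quat(s["ee_rot"]).as_matrix()
print(s["t"],s["tcp_pos"],fx(s["tcp_pos"]),np.degrees(np.arctan2(R[1,0],R[0,0])),s["contact_force"],s["joints"])
c=arm.get_calibration("wrist");a=arm.capture("wrist")
cv2.imwrite("pics/w4.png",cv2.resize(a,(800,600),interpolation=2))
import pickle;pickle.dump(c,open("w4.pkl","wb"))
```

```text
8.05 [0.55155716 0.06043045 0.12030831] [-0.15533429 -0.04936959] 9.115497634991332 [ 0.57224412 -0.44384554  0.81772761] [-0.4583549   0.91514621  0.59685327  1.69676336 -0.70558982  0.75667374
 -0.92269584]
```

View pics/w4.png

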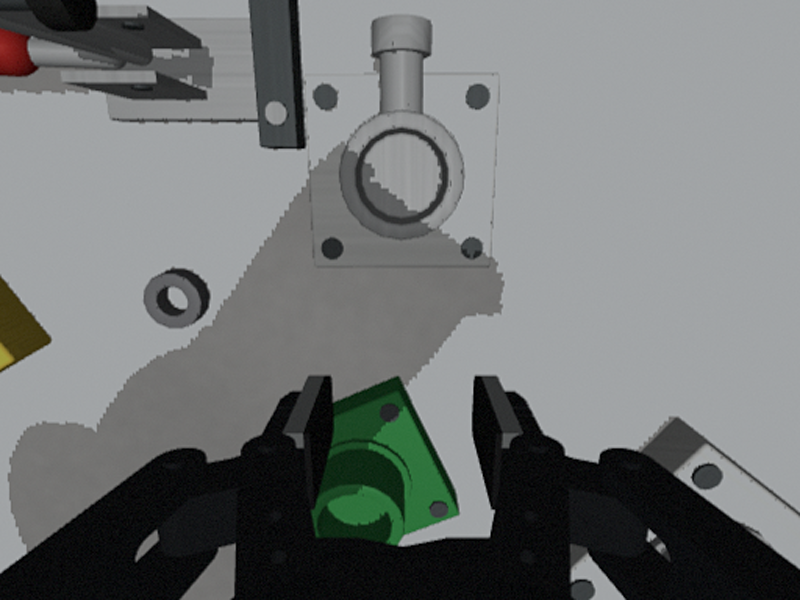

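The view shows the plate squared up, with its near edge at row 266 spanning columns 317–490. It's centred between the fingers, and the green plate's corner at (400,378) lies behind the fingers. Next I descend and push along +x.

Call:
play_rows(xyz=[[2, 0, 30], [2, 0, 65], [2, 0, 95], [2, 0, 112], [2, 0, 115], [2, 0, 115], [6, 0, 115], [10, 0, 115], [15, 0, 115], [20, 0, 115]], angular=[[0, 0, 0], [0, 0, 0], [0, 0, 0], [0, 0, 0], [0, 0, 0], [0, 0, 0], [0, 0, 0], [0, 0, 0], [0, 0, 0], [0, 0, 0]])

```text
t: 9.1
tcp_pos: [0.571, 0.0646, 0.0057]
ee_rot: [0.997, 0.081, -0.0, -0.0]
contact_force: [-6.5, -0.6, 4.3]
gripper_width: 0.526
```

Call:
play_rows(xyz=[[5, 0, 0], [10, 0, 0], [15, 0, 0], [20, 0, 0], [24, 0, 0], [26, 0, 0], [28, 0, 0], [29, 0, 0], [30, 0, 0], [30, 0, 0]], angular=[[0, 0, 0], [0, 0, 0], [0, 0, 0], [0, 0, 0], [0, 0, 0], [0, 0, 0], [0, 0, 0], [0, 0, 0], [0, 0, 0], [0, 0, 0]])

```text
t: 10.1
tcp_pos: [0.6006, 0.0693, 0.0056]
ee_rot: [0.997, 0.081, -0.0, 0.0]
contact_force: [-4.3, -1.6, 2.5]
gripper_width: 0.528
```

Call:
play_rows(xyz=[[1, 0, 0], [2, 0, 0], [3, 0, 0], [3, 0, 0]], angular=[[0, 0, 0], [0, 0, 0], [0, 0, 0], [0, 0, 0]])

```text
t: 10.5
tcp_pos: [0.6036, 0.0698, 0.0056]
ee_rot: [0.997, 0.081, -0.0, 0.0]
contact_force: [-5.0, -0.7, 2.6]
gripper_width: 0.525
```

Call:
play_rows(xyz=[[0.5, 0, 0], [1, 0, 0], [1, 0, 0]], angular=[[0, 0, 0], [0, 0, 0], [0, 0, 0]])

```text
t: 10.8
tcp_pos: [0.6044, 0.0699, 0.0055]
ee_rot: [0.997, 0.081, -0.0, 0.0]
contact_force: [-5.9, -1.2, 4.8]
gripper_width: 0.527
```

Call:
play_rows(xyz=[[0.5, 0, 0], [1, 0, 0], [1, 0, 0]], angular=[[0, 0, 0], [0, 0, 0], [0, 0, 0]])

```text
t: 11.1
tcp_pos: [0.6054, 0.0701, 0.0055]
ee_rot: [0.997, 0.081, -0.0, 0.0]
contact_force: [-5.5, -0.5, 3.0]
gripper_width: 0.527
```

Call:
play_rows(xyz=[[0.5, 0, 0], [1, 0, 0], [1, 0, 0]], angular=[[0, 0, 0], [0, 0, 0], [0, 0, 0]])

```text
t: 11.4
tcp_pos: [0.606, 0.0702, 0.0055]
ee_rot: [0.997, 0.08, -0.001, 0.0]
contact_force: [-10.0, -1.4, 6.7]
gripper_width: 0.524
```

Call:
play_rows(xyz=[[0.5, 0, 0], [1, 0, 0], [1, 0, 0]], angular=[[0, 0, 0], [0, 0, 0], [0, 0, 0]])

```text
t: 11.7
tcp_pos: [0.606, 0.0702, 0.0054]
ee_rot: [0.997, 0.08, -0.002, -0.0]
contact_force: [-15.3, -2.5, 10.9]
gripper_width: 0.522
```

Call:
play_rows(xyz=[[0.5, 0, 0], [1, 0, 0], [1, 0, 0]], angular=[[0, 0, 0], [0, 0, 0], [0, 0, 0]])

```text
t: 12.0
tcp_pos: [0.6061, 0.0702, 0.0054]
ee_rot: [0.997, 0.08, -0.003, -0.0]
contact_force: [-23.0, -3.2, 16.0]
gripper_width: 0.529
```

Run:
```python
from plant import arm
from h import *
s=arm.observe();R=Ro.from_quat(s["ee_rot"]).as_matrix()
print(s["t"],s["tcp_pos"],fx(s["tcp_pos"]),np.degrees(np.arctan2(R[1,0],R[0,0])),s["contact_force"],s["torque"])
c=arm.get_calibration("wrist");a=arm.capture("wrist")
cv2.imwrite("pics/w5.png",cv2.resize(a,(800,600),interpolation=2))
import pickle;pickle.dump(c,open("w5.pkl","wb"))
```

```text
12.0 [0.60610176 0.07023785 0.00538846] [-0.09992332 -0.04840901] 9.207796404535037 [-23.02797492  -3.16969606  16.01891023] [-0.62656141  4.77489346 -0.05164274]
```

View pics/w5.png

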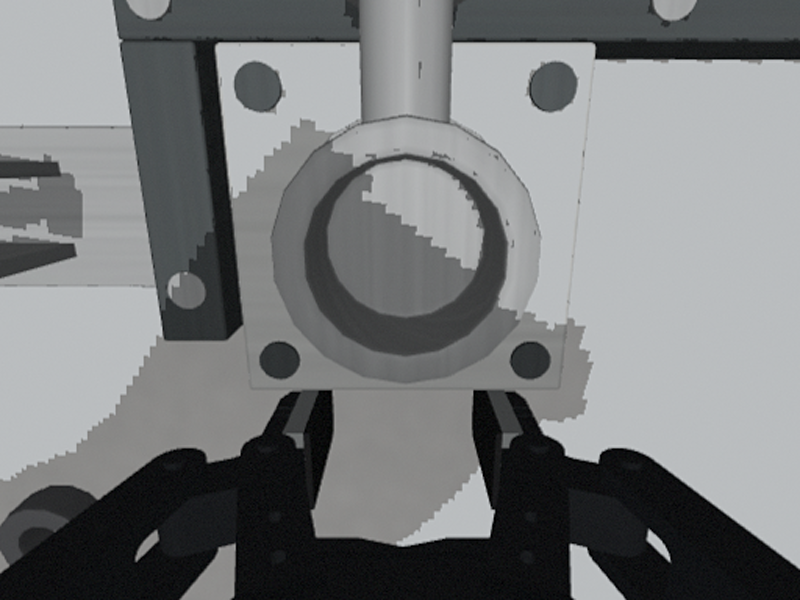

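The view shows the plate's far edge (row 43) flush and parallel with the back stop. A small gap to the end stop remains at columns 215–240. Next I back off and push along +y.

Call:
play_rows(xyz=[[-4, 0, 0], [-14, 0, 0], [-25, 0, 0], [-25, 0, -35], [-25, 0, -75], [-25, 0, -115], [-25, 0, -115]], angular=[[0, 0, 0], [0, 0, 0], [0, 0, 0], [0, 0, 0], [0, 0, 0], [0, 0, 0], [0, 0, 0]])

```text
t: 12.75
tcp_pos: [0.5861, 0.0665, 0.1251]
ee_rot: [0.997, 0.081, 0.004, 0.0]
contact_force: [0.4, 0.0, -1.1]
gripper_width: 0.524
```

Call:
play_rows(xyz=[[8, 9, 0], [16, 18, 0], [24, 27, 0], [32, 36, 0], [40, 45, 0], [48, 54, 0], [56, 63, 0], [64, 72, 0], [72, 80, 0], [75, 84, 0]], angular=[[0, 0, -0.14], [0, 0, -0.28], [0, 0, -0.42], [0, 0, -0.56], [0, 0, -0.7], [0, 0, -0.84], [0, 0, -0.98], [0, 0, -1.12], [0, 0, -1.26], [0, 0, -1.4]])

```text
t: 13.75
tcp_pos: [0.6722, -0.0051, 0.1203]
ee_rot: [0.709, 0.705, 0.0, 0.001]
contact_force: [-0.3, -0.3, -0.0]
gripper_width: 0.525
```

Call:
play_rows(xyz=[[0, 0, 0], [0, 0, 0], [0, 0, 0]], angular=[[0, 0, -0.1], [0, 0, -0.1708], [0, 0, -0.1708]])

```text
t: 14.05
tcp_pos: [0.6717, -0.0044, 0.1203]
ee_rot: [0.648, 0.762, 0.0, 0.0]
contact_force: [0.1, 0.3, -0.0]
gripper_width: 0.527
```

Run:
```python
from plant import arm
from h import *
s=arm.observe();R=Ro.from_quat(s["ee_rot"]).as_matrix()
print(s["t"],s["tcp_pos"],fx(s["tcp_pos"]),np.degrees(np.arctan2(R[1,0],R[0,0])),s["contact_force"])
```

```text
14.05 [ 0.67166237 -0.00443807  0.12034728] [-0.04714534 -0.13260623] 99.28505157983031 [ 0.07411239  0.33423425 -0.04917741]
```

Call:
play_rows(xyz=[[0, -3, 35], [0, -3, 70], [0, -3, 100], [0, -3, 113], [0, -3, 115], [6, -3, 115], [12, -3, 115], [18, -3, 115], [23, -3, 115], [27, -3, 115]], angular=[[0, 0, 0], [0, 0, 0], [0, 0, 0], [0, 0, 0], [0, 0, 0], [0, 0, 0], [0, 0, 0], [0, 0, 0], [0, 0, 0], [0, 0, 0]])

```text
t: 15.05
tcp_pos: [0.6642, 0.0226, 0.0057]
ee_rot: [0.648, 0.762, 0.0, 0.0]
contact_force: [0.9, -8.3, 0.7]
gripper_width: 0.526
```

Call:
play_rows(xyz=[[1, 0, 0], [2, 0, 0], [3, 0, 0], [3, 0, 0]], angular=[[0, 0, 0], [0, 0, 0], [0, 0, 0], [0, 0, 0]])

```text
t: 15.45
tcp_pos: [0.6639, 0.0238, 0.0056]
ee_rot: [0.648, 0.761, -0.0, 0.001]
contact_force: [1.3, -4.6, 3.1]
gripper_width: 0.53
```

Call:
play_rows(xyz=[[0.5, 0, 0], [1, 0, 0], [1.5, 0, 0], [1.5, 0, 0]], angular=[[0, 0, 0], [0, 0, 0], [0, 0, 0], [0, 0, 0]])

```text
t: 15.85
tcp_pos: [0.6637, 0.0253, 0.0056]
ee_rot: [0.648, 0.761, -0.0, 0.001]
contact_force: [1.0, -5.3, 4.4]
gripper_width: 0.528
```

Call:
play_rows(xyz=[[0.5, 0, 0], [1, 0, 0], [1.5, 0, 0], [1.5, 0, 0]], angular=[[0, 0, 0], [0, 0, 0], [0, 0, 0], [0, 0, 0]])

```text
t: 16.25
tcp_pos: [0.6635, 0.0265, 0.0056]
ee_rot: [0.648, 0.761, -0.0, 0.001]
contact_force: [1.7, -6.1, 3.8]
gripper_width: 0.529
```

Call:
play_rows(xyz=[[0.5, 0, 0], [1, 0, 0], [1, 0, 0], [1, 0, 0]], angular=[[0, 0, 0], [0, 0, 0], [0, 0, 0], [0, 0, 0]])

```text
t: 16.65
tcp_pos: [0.6634, 0.0266, 0.0056]
ee_rot: [0.648, 0.761, -0.001, 0.001]
contact_force: [2.2, -9.8, 3.1]
gripper_width: 0.528
```

Call:
play_rows(xyz=[[0.5, 0, 0], [1, 0, 0], [1, 0, 0], [1, 0, 0]], angular=[[0, 0, 0], [0, 0, 0], [0, 0, 0], [0, 0, 0]])

```text
t: 17.05
tcp_pos: [0.6633, 0.0267, 0.0056]
ee_rot: [0.649, 0.761, -0.001, 0.002]
contact_force: [2.8, -13.7, 2.7]
gripper_width: 0.528
```

Call:
play_rows(xyz=[[0.5, 0, 0], [1, 0, 0], [1.5, 0, 0], [2, 0, 0], [2, 0, 0]], angular=[[0, 0, 0], [0, 0, 0], [0, 0, 0], [0, 0, 0], [0, 0, 0]])

```text
t: 17.55
tcp_pos: [0.6633, 0.0267, 0.0057]
ee_rot: [0.649, 0.761, -0.002, 0.003]
contact_force: [5.5, -21.7, 1.3]
gripper_width: 0.524
```

Run:
```python
from plant import arm
from h import *
s=arm.observe();R=Ro.from_quat(s["ee_rot"]).as_matrix()
print(s["t"],s["tcp_pos"],fx(s["tcp_pos"]),np.degrees(np.arctan2(R[1,0],R[0,0])),s["contact_force"],s["torque"])
c=arm.get_calibration("wrist");a=arm.capture("wrist")
cv2.imwrite("pics/w6.png",cv2.resize(a,(800,600),interpolation=2))
import pickle;pickle.dump(c,open("w6.pkl","wb"))
```

```text
17.55 [0.66330536 0.02671424 0.00566748] [-0.05041418 -0.10051853] 99.07595495664015 [  5.5191447  -21.69194706   1.34069731] [-4.97072307 -0.94651881 -0.09663665]
```

View pics/w6.png

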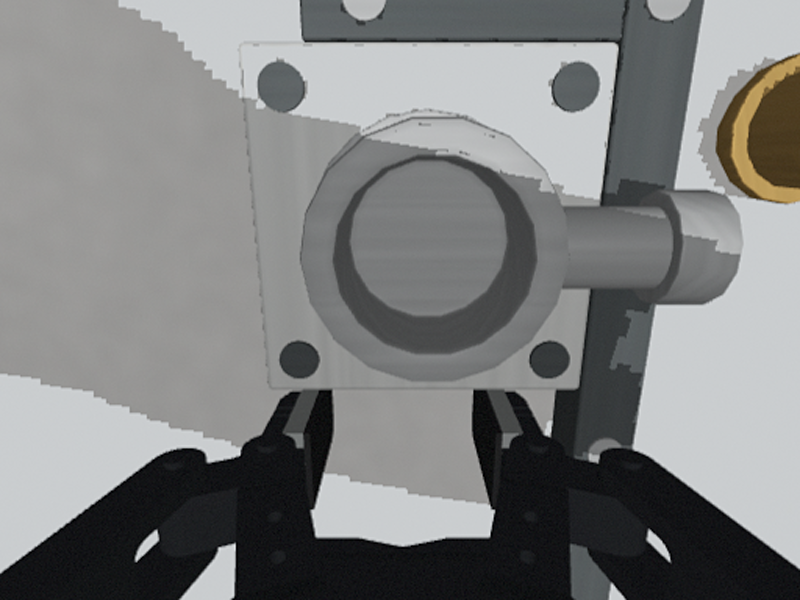

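The view shows the plate flat against the end stop (row 42) and apparently against the back stop as well, columns 618 to 580. I'll confirm the back stop with a light second push along +x.

Call:
play_rows(xyz=[[-5, 0, 0], [-15, 0, 0], [-30, 0, 0], [-30, 0, -35], [-30, 0, -75], [-30, 0, -115], [-30, 0, -115]], angular=[[0, 0, 0], [0, 0, 0], [0, 0, 0], [0, 0, 0], [0, 0, 0], [0, 0, 0], [0, 0, 0]])

```text
t: 18.3
tcp_pos: [0.6695, 0.0009, 0.1255]
ee_rot: [0.648, 0.761, 0.002, 0.003]
contact_force: [0.0, -0.9, -1.3]
gripper_width: 0.521
```

Call:
play_rows(xyz=[[8, -8, 0], [16, -16, 0], [24, -24, 0], [32, -32, 0], [40, -40, 0], [48, -48, 0], [56, -56, 0], [64, -64, 0], [72, -70, 0], [80, -74, 0]], angular=[[0, 0, 0.14], [0, 0, 0.28], [0, 0, 0.42], [0, 0, 0.56], [0, 0, 0.7], [0, 0, 0.84], [0, 0, 0.98], [0, 0, 1.12], [0, 0, 1.26], [0, 0, 1.4]])

```text
t: 19.3
tcp_pos: [0.5812, 0.0687, 0.1201]
ee_rot: [0.987, 0.162, -0.0, 0.0]
contact_force: [0.4, 0.8, -0.7]
gripper_width: 0.527
```

Call:
play_rows(xyz=[[0, 0, 0], [0, 0, 0], [0, 0, 0]], angular=[[0, 0, 0.1], [0, 0, 0.1708], [0, 0, 0.1708]])

```text
t: 19.6
tcp_pos: [0.5815, 0.0687, 0.1199]
ee_rot: [0.997, 0.08, -0.0, 0.0]
contact_force: [0.4, -0.7, 0.3]
gripper_width: 0.524
```

Run:
```python
from plant import arm
from h import *
s=arm.observe();R=Ro.from_quat(s["ee_rot"]).as_matrix()
print(s["t"],s["tcp_pos"],fx(s["tcp_pos"]),np.degrees(np.arctan2(R[1,0],R[0,0])),s["contact_force"])
```

```text
19.6 [0.58148493 0.06866599 0.11989918] [-0.1244748  -0.04602488] 9.144982209357648 [ 0.37795231 -0.65131196  0.29178524]
```

Call:
play_rows(xyz=[[0, 0, 35], [0, 0, 70], [0, 0, 100], [0, 0, 113], [0, 0, 115], [6, 0, 115], [12, 0, 115], [18, 0, 115], [21, 0, 115], [22, 0, 115]], angular=[[0, 0, 0], [0, 0, 0], [0, 0, 0], [0, 0, 0], [0, 0, 0], [0, 0, 0], [0, 0, 0], [0, 0, 0], [0, 0, 0], [0, 0, 0]])

```text
t: 20.6
tcp_pos: [0.6036, 0.0729, 0.0056]
ee_rot: [0.997, 0.081, 0.0, 0.0]
contact_force: [0.6, 0.3, 0.6]
gripper_width: 0.527
```

Call:
play_rows(xyz=[[0.5, 0, 0], [1, 0, 0], [1.5, 0, 0], [2, 0, 0], [2, 0, 0]], angular=[[0, 0, 0], [0, 0, 0], [0, 0, 0], [0, 0, 0], [0, 0, 0]])

```text
t: 21.1
tcp_pos: [0.6052, 0.0731, 0.0053]
ee_rot: [0.997, 0.08, -0.0, 0.0]
contact_force: [-0.1, 0.1, 0.2]
gripper_width: 0.53
```

Call:
play_rows(xyz=[[0.5, 0, 0], [1, 0, 0], [1.5, 0, 0], [2, 0, 0], [2, 0, 0]], angular=[[0, 0, 0], [0, 0, 0], [0, 0, 0], [0, 0, 0], [0, 0, 0]])

```text
t: 21.6
tcp_pos: [0.6056, 0.073, 0.0052]
ee_rot: [0.997, 0.08, -0.002, -0.0]
contact_force: [-12.3, -2.8, 9.0]
gripper_width: 0.525
```

Contact comes at fixture x = -99.9 mm, the same as the first seating, so the plate had stayed against the back stop. I'll back off now.

Call:
play_rows(xyz=[[-3, 0, 0], [-12, 0, 0], [-24, 0, 0], [-24, 0, -40], [-24, 0, -85], [-40, 0, -130], [-40, 0, -175], [-40, 0, -200], [-40, 0, -200], [-40, 0, -200]], angular=[[0, 0, 0], [0, 0, 0], [0, 0, 0], [0, 0, 0], [0, 0, 0], [0, 0, 0], [0, 0, 0], [0, 0, 0], [0, 0, 0], [0, 0, 0]])

```text
t: 22.6
tcp_pos: [0.5677, 0.0673, 0.2052]
ee_rot: [0.997, 0.081, 0.0, -0.0]
contact_force: [-0.3, 0.2, -0.3]
gripper_width: 0.528
```

Run:
```python
from plant import arm
from h import *
s=arm.observe();print(s["t"],s["tcp_pos"],s["contact_force"])
c=arm.get_calibration("wrist");a=arm.capture("wrist")
b=a[0:225,100:400]
cv2.imwrite("pics/w7.png",cv2.resize(b,(800,600),interpolation=2))
import pickle;pickle.dump(c,open("w7.pkl","wb"))
N=np.array([[-.09,0],[-.09,-.09],[0,-.09],[0,0]]);W=N@F+O
print("expected corners in crop",((proj(c,np.c_[W,np.full(4,.022)])-[100,0])*800/300).round())
```

```text
22.6 [0.56765981 0.06725086 0.20515838] [-0.30204462  0.19903979 -0.31106381]
expected corners in crop [[305. 347.]
 [538. 347.]
 [549.  89.]
 [295.  88.]]
```

View pics/w7.png

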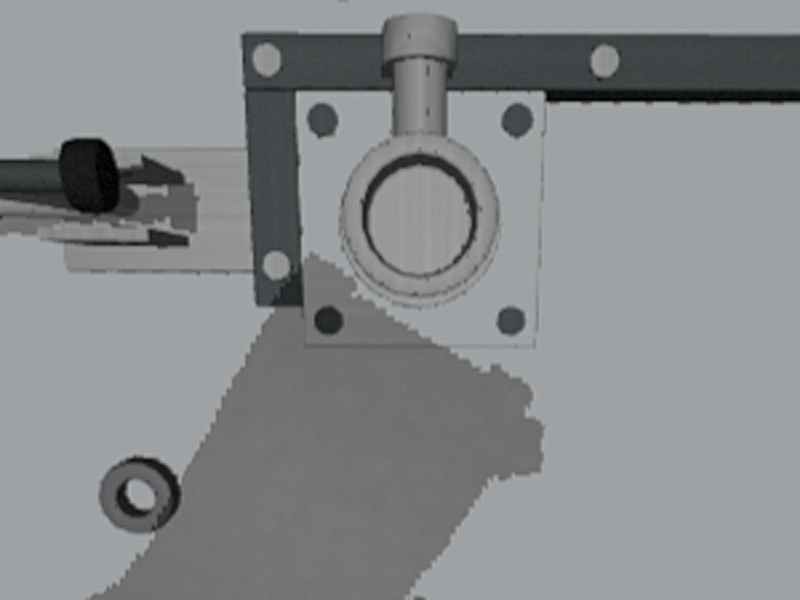

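The plate is flush against both stops. Its corners at (297,90), (545,90), (535,346) and (305,346) match the expected ones to within a few pixels of the enlarged crop. The outlet points over the back stop, the ring hasn't been touched and the gripper is clear, so I'm handing the job in.

```bash
python3 -c "
from plant import arm
print(arm.sign_off())"
```

```text
the job is handed in; nothing more can be done
None
```

The small silver plate is seated in the fixture corner, flat against both the back stop and the end stop, with its side outlet pointing over the back stop. I handed the job in at about 22.7 s.

**What I did:** I pushed only on the plate's side faces with both fingertips near bench level. The order was +y towards the end stop, +x onto the back stop, +y onto the end stop, then a light +x check push.

**Last checks:**
- **Back stop:** the check push met the plate at the same place as the first seating (fixture x = -99.9 mm).
- **Corners:** in the final wrist picture, the plate's corners lie about 1–4 pixels of the enlarged crop from where a seated plate should show, under 1.5 mm. I saw no gap at either stop.
- **Forces:** the highest reading was about 28 N, and no check disagreed.
- **Gripper:** it was about 20 cm above the bench and touching nothing when I handed in.
- **Other parts:** the seat insert and the spring housing showed no sign of being disturbed in the close-up pictures. The hex key case was not in them, but the arm stayed well away from it.

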